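# Raise the telescoping worktop lamp and hold it at its second stop

## Robot

A 6-joint arm with a two-finger parallel gripper is mounted at the origin on a cart in front of the work surface, level with it; the furniture and walls round the work are solid. World frame = base frame: x ahead of the robot, y to its left, z up, the work surface at z = 0. Lengths are in m, angles in rad, forces in N, time in s.
With the tool pointing down it reaches from about 0.25 to 0.775 m from the base axis. Payload 4 kg.
Tool frame: the origin (TCP) lies at the centre of the arm's flange, where the gripper is bolted on; the fingertips stand 199 mm ahead of it and the grasp point (between the pads) lies 180 mm ahead of it; z points along the fingers, y is the line along which they close (so a half turn about z gives the same grasp; the last joint's range is limited). The gripper opens to 94 mm and grips with 3 to 60 N. Pads are 16 mm wide; open, the fingers measure 119 mm over their backs; the gripper's body (75 mm by 177 mm) begins 78 mm behind the grasp point.
Start: joints at [-1.426, 0.087, 1.371, -0, 1.684, -0.103], TCP at [0.135, -0.533, 0.405] pointing down, gripper open.
Joint ranges: [-3.1, 3.1], [-0.76, 2.03], [0.27, 2.55], [-1.08, 4.22], [0.17, 2.65], [-2.57, 2.57]. Speed limits (rad/s): [2.79, 2.79, 3.14, 3.14, 3.14, 3.14].

## Interface

Orientations are given as [roll, pitch, yaw] about the fixed x, y, z axes, in that order (R = Rz(yaw) Ry(pitch) Rx(roll)).
In Python, from bench import robot, eyes, models gives the robot as it stands.
- The arm moves only by the tool step_arm, never from a script. Its argument "commands" is a list that holds one entry, the list of rows, each a list of 7 numbers: the shift along the tool's x, y, z in mm, then the turn, a rotation vector about the tool's x, y, z in rad, then the finger opening in mm, from 0 to 94. In form: [[[tx, ty, tz, wx, wy, wz, gripper], ...]]. A call has 1 to 20 rows; each row shifts and turns the commanded pose from where the row before left it, along the tool's axes as they then stand; what a row does not reach is not made up. A row lasts 1/8 s, in which the tool goes at most 62.5 mm and 10.7 degrees, less where a joint would pass 70% of its speed; a pose out of reach is approached as far as the arm can. A call is refused whole if a number of a shift passes 62.5 or a number of a turn 0.188, either way. A call with a gripper value outside its range is refused whole. The fingers move at their own pace and stop on an object; the grip force is fixed at half the most. Time passes only in rows, so rows that do not move let the fingers close. It gives the time, the measured TCP pose, the force, the opening and the grip force at its end, in the units of the state.
- robot.get_obs(): the state, without advancing time (a new reading comes with each control period).
- eyes.snapshot(name): name is "scene" or "top" or "wrist"; returns a dict with "color" (384x512x3 uint8, red, green, blue), "camera_matrix" (3x3 intrinsics, pixels), "D" ([k1, k2, p1, p2, k3] as OpenCV has them; the pictures are not rectified), "eye" and "rotation" of the camera in the world; the wrist camera has in their place "tool_from_camera" (4x4, takes a point from camera to tool coordinates, whose origin is the TCP and whose axes are the flange's). Camera axes: x right, y up, looking along -z (the intrinsics and any distortion apply to the point x, -y, -z); pixel columns grow to the right and rows downward; lengths in m; the calibration is good to about 2 mm. A picture is of the moment at which its call begins: read the wrist's pose just before it. There is no depth.
- robot.close_job(): hands the job in; it is judged then, once.
Trained networks look in a picture, given as the dict that the camera call returned (one of the last four; its "shot" number tells which), for a name from the list of things; names that differ only in an ending like _2 or _b are one class to them, and where a whole thing is asked for, a point or a joint stands for the part that bears it (a point fixed in the world has none). Each returns a list of dicts, best first, with "confidence" (0 to 1); they miss things now and then, are a little off and sometimes report something else, mostly with a low value. They report only what shows in the picture. A call takes as long as a camera call.
- models.masks_of(picture, query): "mask" (384x512 bool, what is visible of it) and "xy" ([column, row] in pixels, amid what is visible of it).
- models.tip_of(picture, query): "xy" ([column, row] in pixels: a listed point, or the origin of a listed thing).
The state is a dict: "time": time; "joint_positions": joint angles; "qvel": joint speeds; "joint_torque": joint torques, N m; "tool_pos": TCP position; "ee_rot": TCP orientation; "wrist_force": force on the tool from outside, world axes, zero at the start; "wrist_torque": the same for the moment, N m; "width": finger opening in m; "finger_force": force on a finger pad.
Only numpy, scipy, OpenCV 4.12 (cv2) and the standard library are available. Lean on these libraries where they do the work, as an engineer would, in place of code of your own. Each camera call takes 0.05 s, during which the arm holds its last target. There are 200 camera calls.

## Task

Raise the telescoping worktop lamp: first press the round release button on its base all the way down (it stays down), then take hold of the light bar and pull it straight up, past the first stop, until both tubes are fully out at the second stop. Springs draw the mast back down, so the program finishes while the gripper is still holding the bar up there, still and fully extended. Leave the things standing around the lamp where they are.

Things in the scene. Friction and masses are not known exactly. Their poses are not given: they have to be found in the camera images.
- lamp: Base of the lamp, fixed to the worktop: dark steel plate 185 x 110 mm, top 15 mm up, with an upright aluminium sleeve (35 mm in diameter at its collar, which ends 87 mm up). Origin on the worktop on the mast's axis; -x points from the mast to the release button, z up. The plate reaches 127 mm to -x and 58 mm to +x. A glass shelf on the wall hangs over the back of the worktop (x over 0.65 m), 0.61 m up.
- button_top (a point): Centre of the top of the round release button, 34 mm in diameter, on the base plate 90 mm from the mast's axis; its top is 33 mm above the worktop before it is pressed. It moves straight down.
- release_button (a joint): How far the release button is pressed: 0 up, 0.007 m fully down. Pushing it takes about 3 to 4 N all the way; it stays where it is left, with no return spring. It needs to be at least 0.005 m down to free the mast; until then the mast is locked and does not pull out.
- light_bar: The lamp's light bar: a level aluminium bar 24 mm wide (its x), 220 mm long (its y), 30 mm high, on top of the mast. Origin at its centre, on the mast's axis, 135 mm above the worktop when down, 245 mm when fully out. Its axes are parallel to the lamp's. Under its middle is the thin inner tube (14 mm in diameter); 25 mm are free between the bar's underside and the outer tube's top.
- inner_tube (a joint): How far the thin inner tube, which carries the light bar, is out of the outer tube: 0 in, 0.055 m fully out. It has a weak return spring (about 2 N) and carries the bar's weight (1.2 to 2.5 N), so it comes out first; when it is fully out, that is the first stop.
- outer_tube (a joint): How far the outer tube is out of the sleeve: 0 in, 0.055 m fully out. It has a stronger return spring (5 to 6 N), so it follows when the inner tube is fully out; when it is fully out too, that is the second stop, which is solid. The whole pull is 110 mm and needs about 8 to 11 N at the end. Let go, the mast sinks back.
- mug: Bystander, one of four loose things standing beside the lamp, 0.15 m or more to either side of its middle line: striped mug, 90 x 120 x 88 mm, origin at the centre of its underside.
- jam_jar: Bystander, the same: jam jar, 71 mm in diameter, 110 mm high, origin at the centre of its underside.
- salt_shaker: Bystander, the same: salt shaker, 44 mm in diameter, 90 mm high, origin at the centre of its underside.
- egg_cup_1: Bystander, the same: egg in an egg cup, 49 mm in diameter, 81 mm high, origin at the centre of its underside.

How it is judged:
On the way, in this order (a step that is already met when the one before it is completed fails the run):
1. the release button is pressed down while the mast is still in (value of joint release_button above 0.005 m and value of joint each of inner_tube, outer_tube below 0.01 m), for 0.1 s.
2. the held bar is pulled out past the first stop (value of joint inner_tube above 0.047 m and value of joint outer_tube above 0.01 m and contact force between the fingers and light_bar above 1 N), for 0.1 s.
At the end, for the whole second after the job is handed in: Both tubes are fully out (each within 6 mm of its 55 mm), so that the light bar's centre is at least 234 mm above the worktop; the button is still down (at least 5 of 7 mm); the fingers are holding the bar (more than 1 N of contact) and it is at rest (slower than 20 mm/s) (value of joint each of inner_tube, outer_tube above 0.049 m and value of joint release_button above 0.005 m and contact force between the fingers and light_bar above 1 N and linear speed of light_bar below 0.02 m/s and height (world z) of light_bar above 0.234 m); the arm keeps its last pose, push and grip.
It fails at once if one of the things standing around the lamp was moved by more than 25 mm or knocked over (distance of any of mug, jam_jar, salt_shaker, egg_cup_1 from where it was at the start of the episode above 0.025 m or angle between any of mug, jam_jar, salt_shaker, egg_cup_1's own z axis and vertical above 0.4 rad).
It also fails if it takes over 38 s, if anything falls off the work surface, if the arm or the gripper's body presses on something with over 40 N, if the wrist force passes 120 N, or if a joint passes its speed limit or range.

## Working session

There is one attempt and no reset: what is moved stays moved. The work goes in short steps, Python scripts to look and compute and a tool call to move; the robot and the scene stay as the last step left them, time stands still between calls to the robot, and variables do not carry over. Pictures are saved under pics/ and viewed, at most 10 in all, crops included, and the job is handed in when it is done.

Besides the shell and the picture viewer there is one more tool, called after "Request:" as a command line: name --argument value ..., lists and objects as JSON in quotes. step_arm: Moves the arm, as the interface text tells. Its arguments: {"type":"object","properties":{"commands":{"type":"array"}},"required":["commands"]}

```bash
mkdir -p pics; cat > h.py <<'E'
import numpy as np, cv2
from bench import robot, eyes, models
from scipy.spatial.transform import Rotation as R
def ray(p,xy,T=None):
    K=np.array(p["camera_matrix"]);D=np.array(p["D"])
    u=cv2.undistortPoints(np.array([[xy]],float),K,D)[0,0]
    d=np.array([u[0],-u[1],-1.])
    if "eye" in p: return np.array(p["eye"]),np.array(p["rotation"])@d
    return T[:3,3],T[:3,:3]@d
def atz(p,xy,z,T=None):
    o,d=ray(p,xy,T); return o+d*(z-o[2])/d[2]
def wristT(p,s):
    T=np.eye(4);T[:3,:3]=R.from_euler('xyz',s["ee_rot"]).as_matrix() if np.size(s["ee_rot"])==3 else np.array(s["ee_rot"]);T[:3,3]=s["tool_pos"]
    return T@np.array(p["tool_from_camera"])
E
python3 - <<'E'
from h import *
s=robot.get_obs();print(s)
for n in("top","scene"):
    p=eyes.snapshot(n);cv2.imwrite(f"pics/{n}1.png",p["color"][:,:,::-1]);print(n,p["eye"])
    for q,z in(("button_top",.033),("light_bar",.135),("lamp",0),("mug",0),("jam_jar",0),("salt_shaker",0),("egg_cup_1",0)):
        for r in models.tip_of(p,q)[:2]: print(q,np.round(r["xy"],1),round(r["confidence"],2),atz(p,r["xy"],z).round(4))
E
```

```text
{'time': 0.0, 'joint_positions': array([-1.42611177e+00,  8.79439170e-02,  1.37225965e+00,  5.77862970e-07,
        1.68358954e+00, -1.03094775e-01]), 'qvel': array([-1.34933451e-03, -2.13126236e-03, -4.13139844e-04,  6.91643376e-04,
       -3.39332539e-04, -3.61671828e-05]), 'joint_torque': array([-3.92233806e-04, -3.40179133e+01, -3.02433944e+01,  7.17359246e-02,
        3.29104986e-02, -1.67771868e-04]), 'tool_pos': array([ 0.13487003, -0.53308777,  0.40350702]), 'ee_rot': array([-3.13940394e+00, -2.27024766e-04,  2.47779146e-01]), 'wrist_force': array([ 0.4401852 , -0.00354324, -0.37011707]), 'wrist_torque': array([-0.03421434,  0.01328964, -0.00017145]), 'finger_force': 0.0, 'width': 0.09408019582838797}
top [0.32336786 0.06065378 1.22557813]Traceback (most recent call last):
  File "<stdin>", line 6, in <module>
  File "h.py", line 11, in atz
    o,d=ray(p,xy,T); return o+d*(z-o[2])/d[2]
                                         ~^^^
IndexError: invalid index to scalar variable.
```

```bash
sed -i 's/np.array(p\["rotation"\])@d/R.from_euler("xyz",p["rotation"]).as_matrix()@d/' h.py
python3 - <<'E'
from h import *
for n in("top","scene"):
    p=eyes.snapshot(n);cv2.imwrite(f"pics/{n}1.png",p["color"][:,:,::-1]);print(n,p["eye"],p["rotation"])
    for q,z in(("button_top",.033),("light_bar",.135),("lamp",0),("mug",0),("jam_jar",0),("salt_shaker",0),("egg_cup_1",0)):
        for r in models.tip_of(p,q)[:2]: print(q,np.round(r["xy"],1),round(r["confidence"],2),atz(p,r["xy"],z).round(4))
    m=models.masks_of(p,"light_bar")
    if m: print(cv2.minAreaRect(cv2.findNonZero(m[0]["mask"].astype(np.uint8))))
a=cv2.imread("pics/top1.png");b=cv2.imread("pics/scene1.png")
cv2.imwrite("pics/both1.png",cv2.resize(np.vstack([a,b]),(448,600)) if 0 else cv2.resize(np.hstack([a,b]),(800,300)))
E
```

```text
top [0.32336786 0.06065378 1.22557813] [ 0.19392285  0.00797278 -1.58778092]
button_top [306.7 225.6] 0.5 [ 0.4694 -0.097   0.033 ]
light_bar [313.5 188.2] 0.72 [ 0.5537 -0.1053  0.135 ]
lamp [310.  195.4] 0.64 [ 0.5611 -0.1147  0.    ]
mug [364.2 231.3] 0.56 [ 0.454  -0.2647  0.    ]
jam_jar [249.1 222.8] 0.67 [0.4845 0.0629 0.    ]
salt_shaker [249.3 178.4] 0.52 [0.6149 0.06   0.    ]
egg_cup_1 [364.6 184.1] 0.87 [ 0.5917 -0.2753  0.    ]
egg_cup_1 [247. 225.] 0.34 [0.4783 0.0691 0.    ]
((313.96868896484375, 186.3480987548828), (86.11624908447266, 10.880779266357422), 1.3322197198867798)
scene [-0.09865097  0.68902305  1.12648855] [ 0.71651579  0.00878687 -2.37889095]
button_top [221.2 192.3] 0.71 [0.5958 0.0749 0.033 ]
button_top [297.6 179.2] 0.64 [ 0.4678 -0.115   0.033 ]
lamp [273.5 173.3] 0.68 [ 0.5543 -0.1072  0.    ]
mug [331.6 163.5] 0.72 [ 0.449  -0.2637  0.    ]
jam_jar [255.5 219. ] 0.56 [0.4751 0.0592 0.    ]
salt_shaker [224.1 190.5] 0.83 [0.6154 0.0455 0.    ]
egg_cup_1 [300.3 135.9] 0.56 [ 0.6005 -0.2931  0.    ]
((223.5, 184.0), (26.0, 13.0), 90.0)
```

View pics/both1.png

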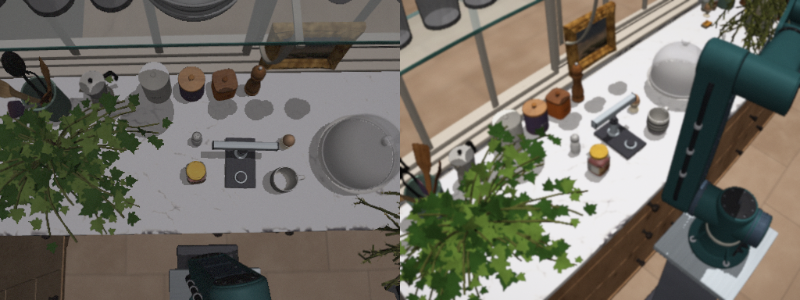

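Request:
step_arm --commands '[[[0,0,0,0,0,0.124,0],[0,0,0,0,0,0.124,0],[25,-37,0,0,0,0,0],[25,-37,0,0,0,0,0],[25,-37,0,0,0,0,0],[25,-37,0,0,0,0,0],[25,-37,0,0,0,0,0],[25,-37,0,0,0,0,0],[22,-35,0,0,0,0,0],[22,-35,0,0,0,0,0],[22,-35,0,0,0,0,0],[22,-35,0,0,0,0,0],[22,-35,0,0,0,0,0],[22,-35,0,0,0,0,0],[0,0,0,0,0,0,0]]]'

```text
time: 2.88
tool_pos: [0.4177, -0.0994, 0.4047]
ee_rot: [-3.141, -0.0, 0.004]
wrist_force: [0.0, -0.2, -0.3]
width: 0.0006
finger_force: 0.0
```

```bash
cat > look.py <<'E'
from h import *
import sys
s=robot.get_obs();p=eyes.snapshot("wrist");T=wristT(p,s)
print(s["time"],s["tool_pos"],s["ee_rot"],s["joint_positions"].round(3),s["wrist_force"])
print(T.round(3))
cv2.imwrite(f"pics/{sys.argv[1]}.png",p["color"][:,:,::-1])
for q,z in(("button_top",.033),("light_bar",.135),("lamp",0)):
    for r in models.tip_of(p,q)[:2]: print(q,np.round(r["xy"],1),round(r["confidence"],2),atz(p,r["xy"],z,T).round(4))
m=models.masks_of(p,"light_bar")
if m:
    b=cv2.boxPoints(cv2.minAreaRect(cv2.findNonZero(m[0]["mask"].astype(np.uint8))))
    for c in b: print(c.round(),atz(p,c,.15,T).round(4))
E
python3 look.py w1
```

```text
2.875 [ 0.41773639 -0.09942455  0.4047051 ] [-3.14123980e+00 -1.87651835e-04  4.47499159e-03] [-0.366 -0.185  1.632  0.     1.695  1.2  ] [ 0.00329759 -0.19035362 -0.26919792]
[[ 0.005  0.973  0.229  0.484]
 [-1.     0.005  0.    -0.099]
 [-0.001 -0.229  0.973  0.385]
 [ 0.     0.     0.     1.   ]]
button_top [259. 135.] 0.93 [ 0.467 -0.099  0.033]
light_bar [264.6  17.3] 0.73 [ 0.5568 -0.1026  0.135 ]
lamp [266.1  49.6] 0.93 [ 0.5623 -0.1067  0.    ]
[109.   0.] [0.5632 0.0039 0.15  ]
[425.   0.] [ 0.5644 -0.2118  0.15  ]
[425.  46.] [ 0.5351 -0.2152  0.15  ]
[109.  46.] [0.5339 0.0067 0.15  ]
```

View pics/w1.png

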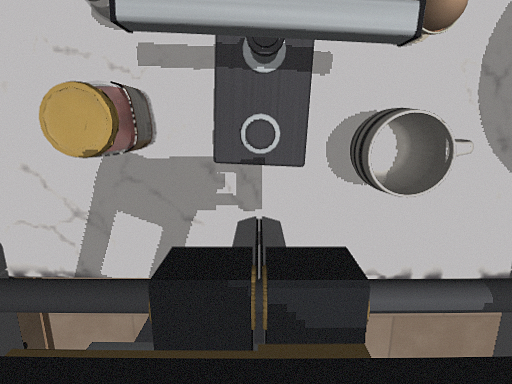

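Request:
step_arm --commands '[[[25,0,0,0,0,0,0],[24,0,20,0,0,0,0],[0,0,40,0,0,0,0],[0,0,40,0,0,0,0],[0,0,40,0,0,0,0],[0,0,25,0,0,0,0],[0,0,0,0,0,0,0],[0,0,0,0,0,0,0]]]'

```text
time: 4.12
tool_pos: [0.4663, -0.1021, 0.241]
ee_rot: [3.141, -0.002, -0.001]
wrist_force: [0.5, 0.5, 0.8]
width: 0.0005
finger_force: 0.0
```

```bash
python3 look.py w2
```

```text
4.125 [ 0.46629785 -0.10206042  0.24096727] [ 3.14075102e+00 -1.97441339e-03 -1.36852077e-03] [-0.334  0.019  1.775 -0.     1.345  1.238] [0.52612873 0.49087758 0.83943233]
[[-0.001  0.974  0.227  0.532]
 [-1.    -0.001  0.    -0.102]
 [ 0.    -0.227  0.974  0.221]
 [ 0.     0.     0.     1.   ]]
light_bar [266.2  15.2] 0.57 [ 0.5582 -0.1039  0.135 ]
lamp [263.6  77.3] 0.6 [ 0.5605 -0.1053  0.    ]
[-0.  0.] [ 0.5571 -0.0479  0.15  ]
[511.   0.] [ 0.557  -0.1547  0.15  ]
[511.  84.] [ 0.5403 -0.1575  0.15  ]
[ 0. 84.] [ 0.5404 -0.045   0.15  ]
```

View pics/w2.png

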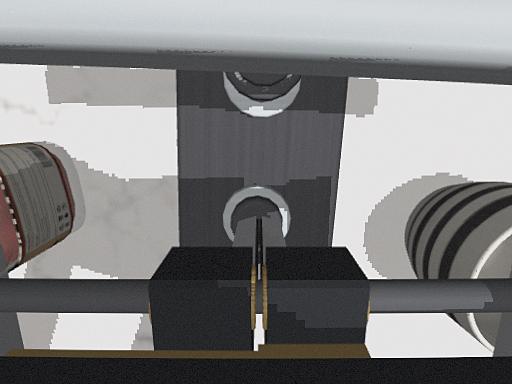

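Request:
step_arm --commands '[[[0,0,7,0,0,0,0],[0,0,3,0,0,0,0],[0,0,3,0,0,0,0],[0,0,2,0,0,0,0],[0,0,1,0,0,0,0],[0,0,0,0,0,0,0]]]'

```text
time: 5.12
tool_pos: [0.4664, -0.1014, 0.2256]
ee_rot: [3.141, -0.001, -0.0]
wrist_force: [-3.3, 1.5, 11.5]
width: 0.0004
finger_force: 5.6
```

Request:
step_arm --commands '[[[0,0,2,0,0,0,0],[0,0,0,0,0,0,0],[0,0,0,0,0,0,0]]]'

```text
time: 5.5
tool_pos: [0.4664, -0.1014, 0.2254]
ee_rot: [3.141, -0.002, -0.0]
wrist_force: [-5.4, 1.9, 19.5]
width: 0.0004
finger_force: 10.0
```

Request:
step_arm --commands '[[[0,0,-20,0,0,0,0],[0,0,-40,0,0,0,0],[0,0,-40,0,0,0,0],[0,0,-40,0,0,0,0],[0,0,-40,0,0,0,0],[30,0,0,0,0,0,70],[30,0,0,0,0,0,70],[31,2,0,0,0,0,70],[0,0,0,0,0,-0.169,70],[0,0,0,0,0,-0.169,70],[0,0,0,0,0,-0.169,70],[0,0,0,0,0,-0.169,70],[0,0,0,0,0,-0.169,70],[0,0,0,0,0,-0.169,70],[0,0,0,0,0,-0.169,70],[0,0,0,0,0,-0.169,70],[0,0,0,0,0,-0.169,70],[0,0,0,0,0,0,70]]]'

```text
time: 7.75
tool_pos: [0.5569, -0.1032, 0.4005]
ee_rot: [-3.139, -0.0, 1.519]
wrist_force: [-0.3, 0.0, 0.2]
width: 0.0697
finger_force: 0.0
```

```bash
python3 look.py w3
```

```text
7.75 [ 0.55686696 -0.10323162  0.40054284] [-3.13927674e+00 -4.57525083e-04  1.51886562e+00] [-0.283  0.125  1.337 -0.     1.681 -0.231] [-0.29051528  0.01814273  0.24114725]
[[ 0.999  0.049  0.014  0.56 ]
 [-0.051  0.972  0.228 -0.037]
 [-0.002 -0.228  0.974  0.381]
 [ 0.     0.     0.     1.   ]]
button_top [183.3 179.2] 0.7 [ 0.4707 -0.0982  0.033 ]
button_top [262.6 202.8] 0.5 [ 0.5592 -0.1305  0.033 ]
light_bar [260.4 202.2] 0.74 [ 0.5578 -0.1025  0.135 ]
lamp [260.4 172.6] 0.69 [ 0.5583 -0.1007  0.    ]
lamp [259.6 204.1] 0.64 [ 0.5553 -0.1409  0.    ]
[243.  58.] [0.551  0.0052 0.15  ]
[277.  58.] [0.5745 0.004  0.15  ]
[277. 331.] [ 0.5664 -0.2125  0.15  ]
[243. 331.] [ 0.5374 -0.2111  0.15  ]
```

View pics/w3.png

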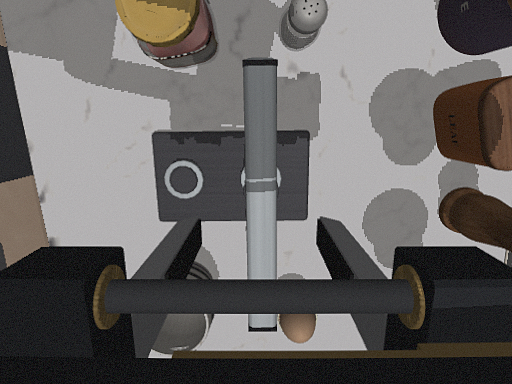

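Request:
step_arm --commands '[[[0,1,30,0,0,0,70],[0,0,30,0,0,0,70],[0,0,20,0,0,0,70],[0,0,6,0,0,0,70],[0,0,0,0,0,0,70],[0,0,0,0,0,0,40],[0,0,0,0,0,0,0],[0,0,0,0,0,0,0],[0,0,0,0,0,0,0],[0,0,0,0,0,0,0],[0,0,0,0,0,0,0]]]'

```text
time: 9.38
tool_pos: [0.558, -0.1034, 0.3157]
ee_rot: [3.141, 0.0, 1.521]
wrist_force: [0.5, -0.3, 1.0]
width: 0.024
finger_force: 30.0
```

Request:
step_arm --commands '[[[0,0,-4,0,0,0,0],[0,0,-8,0,0,0,0],[0,0,-8,0,0,0,0],[0,0,-8,0,0,0,0],[0,0,-8,0,0,0,0],[0,0,-8,0,0,0,0],[0,0,-8,0,0,0,0],[0,0,-8,0,0,0,0],[0,0,-8,0,0,0,0],[0,0,-8,0,0,0,0],[0,0,-8,0,0,0,0],[0,0,-8,0,0,0,0],[0,0,-8,0,0,0,0],[0,0,-4,0,0,0,0],[0,0,0,0,0,0,0],[0,0,0,0,0,0,0]]]'

```text
time: 11.38
tool_pos: [0.5579, -0.1033, 0.4197]
ee_rot: [-3.141, 0.0, 1.521]
wrist_force: [1.8, -1.4, -8.9]
width: 0.0238
finger_force: 30.0
```

Request:
step_arm --commands '[[[0,0,-3,0,0,0,0],[0,0,-2,0,0,0,0],[0,0,-1,0,0,0,0],[0,0,0,0,0,0,0],[0,0,0,0,0,0,0]]]'

```text
time: 12.0
tool_pos: [0.5579, -0.1033, 0.4258]
ee_rot: [-3.142, 0.0, 1.521]
wrist_force: [3.2, -0.6, -9.4]
width: 0.0238
finger_force: 30.0
```

Request:
step_arm --commands '[[[0,0,-1,0,0,0,0],[0,0,-1,0,0,0,0],[0,0,0,0,0,0,0],[0,0,0,0,0,0,0]]]'

```text
time: 12.5
tool_pos: [0.5582, -0.1034, 0.4261]
ee_rot: [-3.14, -0.0, 1.521]
wrist_force: [4.2, -0.8, -19.8]
width: 0.0241
finger_force: 30.0
```

```bash
python3 - <<'E'
from h import *
p=eyes.snapshot("scene");cv2.imwrite("pics/end.png",cv2.resize(p["color"][100:260,180:400,::-1],None,fx=3,fy=3))
E
```

```text
(no output)
```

View pics/end.png

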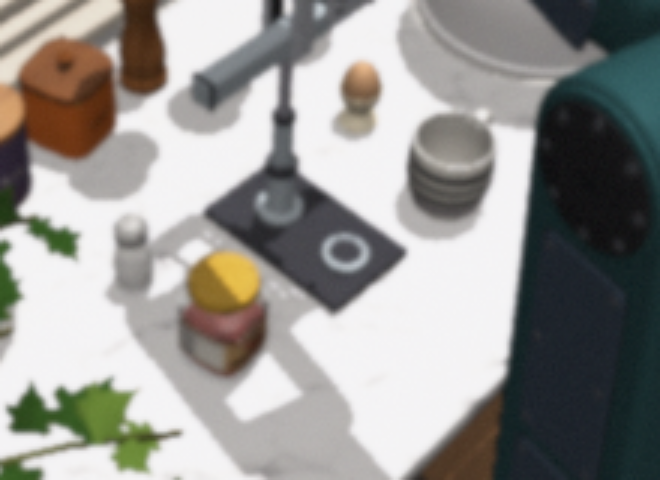

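The crop shows the mast fully out, with both tubes visible around (285,110), the button down at (345,250), and the things around the lamp still standing.

```bash
python3 -c "
from bench import robot
s=robot.get_obs();print(s['tool_pos'],s['wrist_force'],s['finger_force']);print(robot.close_job())"
```

```text
[ 0.5581705  -0.10341618  0.42610782] [  4.71806434  -0.48677944 -20.26927455] 29.99031811952591
the job is handed in; nothing more can be done
None
```

I pressed the release button to its stop and pulled the light bar up about 110 mm to the solid second stop. I handed the job in at about 12.6 s with the gripper still holding the bar at 30 N; no verdict came back.

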